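Put the wooden cover on the seed pot

TASK

Close the seed pot against mice: take the round wooden cover by its handle and set it, handle up, on the wide terracotta pot that it fits, so that it sits fully home and level on the rim. Lower it all the way down before you let go, rather than dropping it. Leave the pot standing where it is, and do not disturb the narrow pot or the other things on the shelf.

Things in the scene. Friction and masses are not known exactly. Their poses are not given: they have to be found in the camera images.
- cover: Loose round wooden cover lying handle up, 0.24 kg, 58 mm high. From below: locating disc, diameter 112, 14 mm deep (lowest 6 mm tapers to 102); board, diameter 152, 14 mm thick, whose underside rests on the rim; on top in the middle a bar handle 84 mm long, 22 wide, 30 high. Origin: centre of the locating disc's underside; z up through the handle, x along the bar, y across it.
- wide_pot: The wide terracotta pot, empty, upright, open at the top: 125 mm high, rim diameter 140 mm outside and 124 mm inside, wall 8 mm, about 0.85 kg, loose. Origin: centre of its underside; z up along its axis. With the cover home, the cover's origin is 111 mm above this origin, on the axis.
- narrow_pot: A narrower and taller terracotta pot, open at the top, that the cover does not fit: 150 mm high, rim diameter 110 mm outside and 94 mm inside, loose. Origin: centre of its underside; z up.
- pot_stack: Bystander: stack of three nested terracotta pots, rim diameter 120 mm, 166 mm high. Origin: centre of its underside; z up.
- torch: Bystander: black solar torch lying with its panel and toggle switch up, 130 mm long, 52 mm wide and 52 mm high. Origin: on its underside near the middle; x towards the lens, z up.
- tub: Bystander: red flip-top tub, diameter 86 mm, 78 mm high. Origin: centre of its underside; z up.
- rose: Bystander: green plastic watering rose standing face down, diameter 88 mm, 85 mm high. Origin: centre of its underside; z up.
Not all that is in view belongs to the job. Leave any blue look-alike of the narrow_pot alone.

How it is judged:
On the way:
1. the cover, still held by the fingers, is lowered onto the wide pot: within 10 mm of its seated height, within 15 mm of the pot's axis and tilted less than 0.15 rad (contact force between the fingers and cover above 0.5 N and z of cover in the frame of wide_pot between 0.1 and 0.121 m and horizontal distance between cover and wide_pot below 0.015 m and angle between cover's own z axis and vertical below 0.15 rad), for 0.1 s.
At the end, for the whole second after the job is handed in: Cover handle up on the wide pot, let go and at rest: origin 107 to 114.5 mm above the pot's, within 10 mm of its axis, level within 0.05 rad. Pot upright (0.05 rad) on the shelf, moved under 40 mm; narrow pot, stack, torch, tub and rose moved under 30 mm, upright within 0.1 rad (z of cover in the frame of wide_pot between 0.107 and 0.1145 m and horizontal distance between cover and wide_pot below 0.01 m and angle between each of cover, wide_pot's own z axis and vertical below 0.05 rad and distance of wide_pot from where it was at the start of the episode below 0.04 m and height (world z) of wide_pot below 0.01 m and linear speed of each of cover, wide_pot below 0.02 m/s and not (contact force between the fingers and cover above 0.1 N) and distance of each of narrow_pot, pot_stack, torch, tub, rose from where it was at the start of the episode below 0.03 m and angle between each of narrow_pot, pot_stack, torch, tub, rose's own z axis and vertical below 0.1 rad); the robot touches nothing.
It fails at once if the narrow pot, nested stack, torch, tub or watering rose is knocked over or shifted by more than 30 mm (distance of any of narrow_pot, pot_stack, torch, tub, rose from where it was at the start of the episode above 0.03 m or angle between any of narrow_pot, pot_stack, torch, tub, rose's own z axis and vertical above 0.5 rad).
It fails at once if the wide pot is tipped by more than 0.35 rad, or shifted by more than 60 mm (angle between wide_pot's own z axis and vertical above 0.35 rad or distance of wide_pot from where it was at the start of the episode above 0.06 m).
It also fails if it takes over 43 s, if anything falls off the work surface, if the arm or the gripper's body presses on something with over 40 N, if the wrist force passes 120 N, or if a joint passes its speed limit or range.

ROBOT

A 7-joint arm with a two-finger parallel gripper is mounted at the origin on the work surface. World frame = base frame: x ahead of the robot, y to its left, z up, the work surface at z = 0. Lengths are in m, angles in rad, forces in N, time in s.
With the tool pointing down it reaches from about 0.35 to 0.9 m from the base axis. Payload 19.9 kg.
Tool frame: the origin (TCP) lies between the finger pads; the fingertips stand bot.tip_extent ahead of it and the grasp point (between the pads) lies 2 mm behind it (bot.tip_extent is the distance from the TCP to the fingertips, in m); z points along the fingers, y is the line along which they close (so a half turn about z gives the same grasp; the last joint's range is limited). The gripper opens to 85 mm and grips with 20 to 120 N. Pads are 22 mm wide; open, the fingers measure 114 mm over their backs; the gripper's body (76 mm by 85 mm) begins 54 mm behind the grasp point. The pads swing forward as they close: fully open they stand 13 mm farther back than shut.
Start: joints at [-1.337, 0.417, -0.01, 1.614, 0.005, 1.111, -0.053], TCP at [0.17, 0.602, 0.248] pointing down, gripper open.
Joint ranges: [-2.81, 2.81], [-0.39, 2.02], [-1.27, 1.25], [0.06, 2.57], [-1.19, 4.33], [0.19, 2], [-2.82, 2.82]. Speed limits (rad/s): [1.89, 1.89, 2.39, 2.39, 3.01, 3.01, 3.01].

INTERFACE

Orientations are given as a rotation vector (axis times angle).
In Python, from workcell import bot gives the robot as it stands.
- The arm moves only by the shell command python3 -m handwheel 'ROWS'. ROWS is JSON, a list of rows, each an object with "claw": the opening, from 0 (shut) to 1 (fully open); "delta_pos": the shift along the world's x, y, z in mm, a list of three; "turn": the turn, a rotation vector about the world's x, y, z in rad, a list of three. A call has exactly 8 rows; each row shifts and turns the commanded pose from where the row before left it; what a row does not reach is not made up. A row lasts 1/10 s, in which the tool goes at most 50 mm and 8.59 degrees, less where a joint would pass 70% of its speed; a pose out of reach is approached as far as the arm can. A call with a gripper value outside its range is refused whole. The fingers move at their own pace and stop on an object; the grip force is fixed at half the most. Time passes only in rows, so rows that do not move let the fingers close, or fill a call up. It gives the time, the measured TCP pose, the force, the opening and the grip force at its end, in the units of the state.
- bot.sense(): the state, without advancing time (a new reading comes with each control period).
- bot.grab_frame(name): name is "scene" or "top" or "wrist"; returns the picture (420x560x3 uint8, red, green, blue); there is no depth.
- bot.calibration(name): a dict with "vertical_fov" (degrees; the focal length in pixels is half the picture's height over the tangent of half this angle, whatever the lens; pixels are square), "cx", "cy" (the principal point, pixels), "extrinsics" (4x4, takes a point from world to camera coordinates); the wrist camera has in their place "T_tool_cam" (4x4, takes a point from camera to tool coordinates, whose origin is the TCP and whose axes are the flange's). Camera axes: x right, y up, looking along -z (the intrinsics and any distortion apply to the point x, -y, -z); pixel columns grow to the right and rows downward; lengths in m; the calibration is good to about 2 mm. A picture is of the moment at which its call begins: read the wrist's pose just before it. calibration takes no time and is no camera call.
- bot.hand_in(): hands the job in; it is judged then, once.
The state is a dict: "clock": time; "joint_positions": joint angles; "joint_vel": joint speeds; "joint_efforts": joint torques, N m; "position": TCP position; "tcp_rot": TCP orientation; "contact_force": force on the tool from outside, world axes, zero at the start; "torque": the same for the moment, N m; "finger_gap": opening from 0.0 (shut) to 1.0 (fully open); "gripper_force": force on a finger pad.
Only numpy, scipy, OpenCV 4.12 (cv2) and the standard library are available. Lean on these libraries where they do the work, as an engineer would, in place of code of your own. Each camera call takes 0.05 s, during which the arm holds its last target. There are 200 camera calls.

## Working session

There is one attempt and no reset: what is moved stays moved. The work goes in short steps, Python scripts to look and compute and a shell command to move; the robot and the scene stay as the last step left them, time stands still between calls to the robot, and variables do not carry over. Pictures are saved under pics/ and viewed, at most 10 in all, crops included, and the job is handed in when it is done.

```bash
mkdir -p pics; python3 - <<'E'
from workcell import bot
import cv2
for n in("top","scene"):
    cv2.imwrite(f"pics/{n}0.png",cv2.cvtColor(bot.grab_frame(n),cv2.COLOR_RGB2BGR)); c=bot.calibration(n); print(n,c)
s=bot.sense(); print(bot.tip_extent,s["position"],s["tcp_rot"],s["finger_gap"],s["clock"]); print(bot.calibration("wrist"))
E
```

```text
top {'vertical_fov': 43.851371678344634, 'cx': 274.2289392355559, 'cy': 210.27646467846873, 'extrinsics': array([[ 0.08407656, -0.99643719,  0.00663703, -0.10098103],
       [ 0.97285431,  0.08352423,  0.21581982, -0.56562191],
       [-0.21560525, -0.01168853,  0.97641065, -1.29131309],
       [ 0.        ,  0.        ,  0.        ,  1.        ]])}
scene {'vertical_fov': 57.84353817749925, 'cx': 273.71035073026195, 'cy': 207.97340064314807, 'extrinsics': array([[ 0.24839452,  0.96862944,  0.00756053, -0.09531405],
       [-0.78190269,  0.19589106,  0.59182335,  0.40214951],
       [ 0.57177649, -0.15291728,  0.80603223, -1.158266  ],
       [ 0.        ,  0.        ,  0.        ,  1.        ]])}
0.017 [0.16949264 0.60128288 0.24772656] [-4.30255496e-01 -3.11190487e+00  1.72334320e-03] 1.0027585170631377 0.1
{'vertical_fov': 71.5124452475351, 'cx': 280.1679658200938, 'cy': 207.65463522820616, 'T_tool_cam': array([[ 9.33665875e-04,  9.56063012e-01,  2.93159759e-01,
         7.53248426e-02],
       [ 9.99999538e-01, -9.60095840e-04, -5.37363024e-05,
         5.97129562e-04],
       [ 2.30086174e-04,  2.93159674e-01, -9.56063467e-01,
        -1.25133621e-01],
       [ 0.00000000e+00,  0.00000000e+00,  0.00000000e+00,
         1.00000000e+00]])}
```

View pics/top0.png

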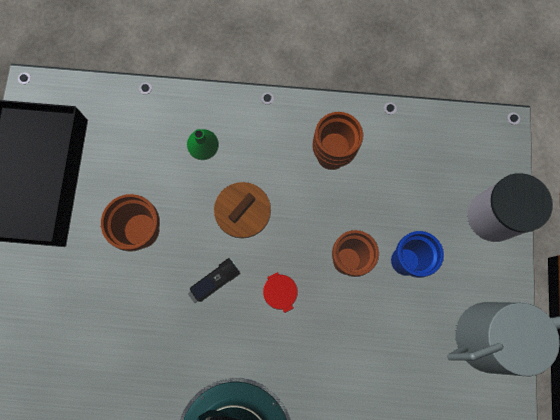

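View pics/scene0.png

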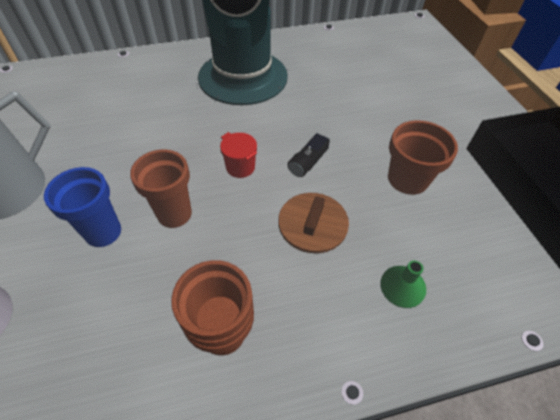

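The top view shows four things that could be mistaken for the wide pot:
- Terracotta pot at (130,222), with the largest rim (about 58 px).
- Smaller pot at (355,253), rim about 46 px: this is the narrow pot.
- Stack at (338,140).
- Blue look-alike at (418,255).

By description I choose (130,222) as the wide pot. The cover is at (242,210), with its handle diagonal. A black box stands to the left of the pot at (0-87,100-245). Next I check both in close crops.

```bash
python3 - <<'E'
import cv2,numpy as np
t=cv2.imread("pics/top0.png");s=cv2.imread("pics/scene0.png")
r=lambda im,x,y,w,h,k:cv2.resize(im[y:y+h,x:x+w],None,fx=k,fy=k,interpolation=cv2.INTER_CUBIC)
a=np.hstack([r(t,85,170,100,75,4),r(t,200,170,100,75,4)]);b=np.hstack([r(s,375,105,100,75,4),r(s,265,180,100,75,4)])
cv2.imwrite("pics/crop.png",np.vstack([a,b]))
E
```

```text
(no output)
```

View pics/crop.png

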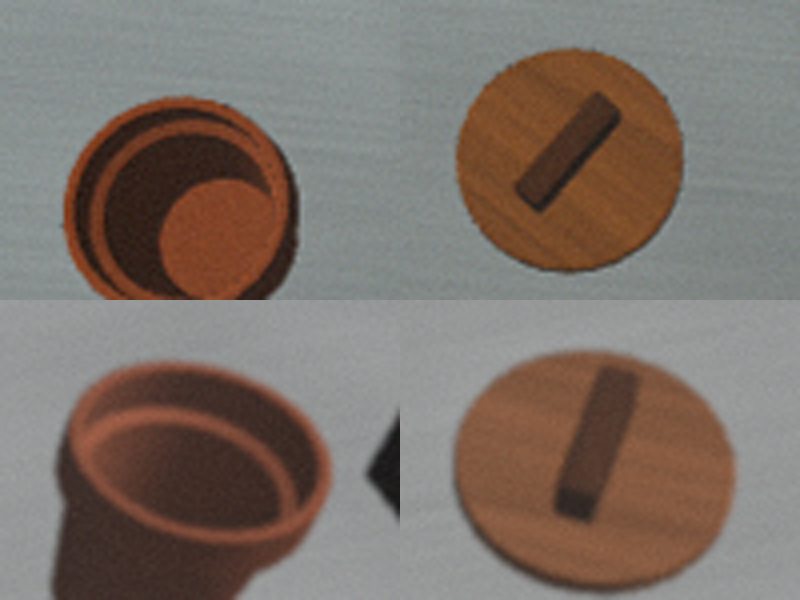

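The crops confirm both: the open wide pot with its rim step, and the cover lying handle up with its bar diagonal. Next I project and measure.

```bash
cat >h.py <<'E'
import numpy as np,cv2
from workcell import bot
def ray(n,u,v):
    c=bot.calibration(n);f=210/np.tan(np.radians(c["vertical_fov"]/2));E=c["extrinsics"]
    d=E[:3,:3].T@np.array([(u-c["cx"])/f,-(v-c["cy"])/f,-1]);return -E[:3,:3].T@E[:3,3],d
def at(n,u,v,z):
    o,d=ray(n,u,v);return o+d*(z-o[2])/d[2]
def proj(n,P):
    c=bot.calibration(n);f=210/np.tan(np.radians(c["vertical_fov"]/2));E=c["extrinsics"]
    q=np.atleast_2d(P)@E[:3,:3].T+E[:3,3];return np.c_[c["cx"]-f*q[:,0]/q[:,2],c["cy"]+f*q[:,1]/q[:,2]]
def tri(a,b):
    (o1,d1),(o2,d2)=ray("top",*a),ray("scene",*b)
    t=np.linalg.lstsq(np.c_[d1,-d2],o2-o1,rcond=None)[0];p,q=o1+d1*t[0],o2+d2*t[1];return (p+q)/2,np.linalg.norm(p-q)
def circ(x,y,z,r):
    a=np.linspace(0,2*np.pi,80);return np.c_[x+r*np.cos(a),y+r*np.sin(a),0*a+z]
E
python3 - <<'E'
from h import *
np.set_printoptions(precision=4,suppress=True)
print("cover top",at("top",242.6,209.8,.028),"scene",at("scene",265+(595-400)/4,180+(468-300)/4,.028))
A=at("top",250+0+(608-600)/4,170+101/4,.058);B=at("top",200+(528-400)/4,170+195/4,.058)
print("handle top",A,B,np.linalg.norm(A-B),(A+B)/2,np.arctan2(*(A-B)[[1,0]]))
A=at("scene",265+(618-400)/4,180+(372-300)/4,.058);B=at("scene",265+(576-400)/4,180+(490-300)/4,.058)
print("handle scene",A,B,np.linalg.norm(A-B),(A+B)/2,np.arctan2(*(A-B)[[1,0]]))
print("pot scene",at("scene",425,143,.125),"top",at("top",129.5,222,.125))
print("box corner",tri((87,122),(470,148)),tri((66,246),(483,120)))
# overlays
t=cv2.imread("pics/top0.png");s=cv2.imread("pics/scene0.png")
from scipy.optimize import minimize
# edge fit of circles: maximise gradient along projected outlines in both views
g={}
for n,im in(("top",t),("scene",s)):
    x=cv2.GaussianBlur(cv2.cvtColor(im,cv2.COLOR_BGR2LAB).astype(np.float32)[:,:,2],(0,0),1.5)
    g[n]=cv2.magnitude(cv2.Sobel(x,5,1,0),cv2.Sobel(x,5,0,1))
def cost(p,z,r,ns):
    return -sum(cv2.remap(g[n],*[a.astype(np.float32).reshape(1,-1) for a in proj(n,circ(*p,z,r)).T],1).mean() for n in ns)
for nm,p0,z,r in(("cover",at("top",242.6,209.8,.028)[:2],.028,.076),("pot",at("scene",425,143,.125)[:2],.125,.07)):
    for ns in(["top"],["scene"],["top","scene"]):
        q=min((minimize(cost,p0+np.array(d),args=(z,r,ns),method="Nelder-Mead",options=dict(initial_simplex=[p0+d,p0+d+[.006,0],p0+d+[0,.006]])) for d in np.array([[0,0],[.005,.005],[-.005,0],[0,-.005]])),key=lambda q:q.fun)
        print(nm,ns,q.x,q.fun)
E
```

```text
cover top [0.5738 0.0317 0.028 ] scene [0.5828 0.0366 0.028 ]
handle top [0.6082 0.0088 0.058 ] [0.5413 0.0545 0.058 ] 0.0810937034710081 [0.5748 0.0317 0.058 ] -0.5997567053753715
handle scene [0.5458 0.0585 0.058 ] [0.612  0.0142 0.058 ] 0.07967467928688127 [0.5789 0.0364 0.058 ] 2.551784170219641
pot scene [0.5066 0.302  0.125 ] top [0.4985 0.298  0.125 ]
box corner (array([0.6601, 0.3241, 0.2702]), np.float64(0.12237339655175594)) (array([0.4411, 0.473 , 0.0962]), np.float64(0.04018753126859709))
cover ['top'] [0.5756 0.0343] -49.2347412109375
cover ['scene'] [0.578 0.037] -33.55222702026367
cover ['top', 'scene'] [0.5766 0.0352] -79.7669677734375
pot ['top'] [0.5011 0.3011] -46.030330657958984
pot ['scene'] [0.5025 0.3031] -26.092899322509766
pot ['top', 'scene'] [0.5016 0.3021] -70.87396240234375
```

The two cameras agree within about 3 mm: cover ≈ (0.577, 0.035), bar yaw ≈ -0.60, pot ≈ (0.502, 0.302). All of that is in reach and the sizes match. I'll move above the cover and turn by -0.32 rad.

```bash
python3 -m handwheel '[{"claw":0.6,"delta_pos":[25,-35,0],"turn":[0,0,-0.04]},{"claw":0.6,"delta_pos":[25,-35,0],"turn":[0,0,-0.04]},{"claw":0.6,"delta_pos":[25,-35,0],"turn":[0,0,-0.04]},{"claw":0.6,"delta_pos":[25,-35,0],"turn":[0,0,-0.04]},{"claw":0.6,"delta_pos":[25,-35,0],"turn":[0,0,-0.04]},{"claw":0.6,"delta_pos":[25,-35,0],"turn":[0,0,-0.04]},{"claw":0.6,"delta_pos":[25,-35,0],"turn":[0,0,-0.04]},{"claw":0.6,"delta_pos":[25,-35,0],"turn":[0,0,-0.04]}]'
python3 -m handwheel '[{"claw":0.6,"delta_pos":[25,-35,0],"turn":[0,0,0]},{"claw":0.6,"delta_pos":[25,-35,0],"turn":[0,0,0]},{"claw":0.6,"delta_pos":[25,-35,0],"turn":[0,0,0]},{"claw":0.6,"delta_pos":[25,-35,0],"turn":[0,0,0]},{"claw":0.6,"delta_pos":[25,-35,0],"turn":[0,0,0]},{"claw":0.6,"delta_pos":[25,-35,0],"turn":[0,0,0]},{"claw":0.6,"delta_pos":[0,0,0],"turn":[0,0,0]},{"claw":0.6,"delta_pos":[0,0,0],"turn":[0,0,0]}]'
cat >>h.py <<'E'
from scipy.spatial.transform import Rotation as Ro
def state():
    s=bot.sense();R=Ro.from_rotvec(s["tcp_rot"]).as_matrix()
    print("t",round(s["clock"],2),"pos",np.round(s["position"],4),"yaw_y",round(np.arctan2(R[1,1],R[0,1]),4),"down",np.round(R[:,2],3),"gap",round(s["finger_gap"],3),"grip",round(float(s["gripper_force"]),1),"F",np.round(s["contact_force"],1),"tip",bot.tip_extent)
    return s,R
def wray(s,R,u,v):
    c=bot.calibration("wrist");f=210/np.tan(np.radians(c["vertical_fov"]/2));T=c["T_tool_cam"]
    return s["position"]+R@T[:3,3], R@T[:3,:3]@np.array([(u-c["cx"])/f,-(v-c["cy"])/f,-1])
def wat(s,R,u,v,z):
    o,d=wray(s,R,u,v);return o+d*(z-o[2])/d[2]
E
python3 - <<'E'
from h import *
s,R=state();print(np.round(s["joint_positions"],2))
cv2.imwrite("pics/w1.png",cv2.cvtColor(bot.grab_frame("wrist"),cv2.COLOR_RGB2BGR))
E
```

```text
clock: 0.9
position: [0.3702, 0.3199, 0.2482]
tcp_rot: [-0.923, -3.003, 0.0]
contact_force: [0.9, 0.8, -0.2]
finger_gap: 0.601
gripper_force: 0.0
clock: 1.7
position: [0.5197, 0.1108, 0.2479]
tcp_rot: [-0.923, -3.002, 0.001]
contact_force: [-0.4, 0.4, 0.0]
finger_gap: 0.6
gripper_force: 0.0
t 1.7 pos [0.5197 0.1108 0.2479] yaw_y 0.9742 down [-0.001 -0.001 -1.   ] gap 0.6 grip 0.0 F [-0.4  0.4  0. ] tip 0.017
[-0.59  0.26  0.38  1.86 -0.11  1.04  0.81]
```

View pics/w1.png

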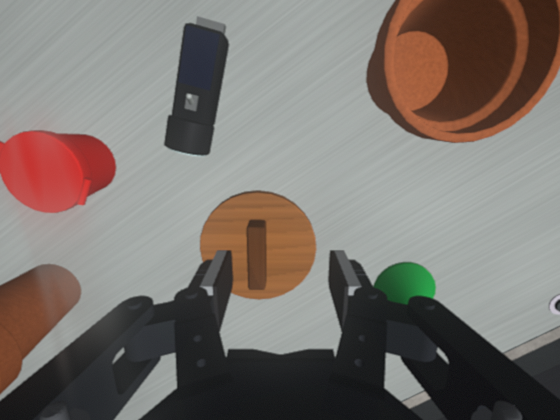

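The wrist view shows the bar upright in the image, so the yaw is right. The bar's top face spans u 247-266 and v 229-289, with the board around (258,245).

```bash
python3 - <<'E'
from h import *
np.set_printoptions(precision=4,suppress=True)
s,R=state()
A=wat(s,R,256.5,229.5,.058);B=wat(s,R,257,289,.058);C=(A+B)/2
print(A,B,np.linalg.norm(A-B),C,np.arctan2(*(A-B)[[1,0]]),"width",np.linalg.norm(wat(s,R,247,260,.058)-wat(s,R,266.5,260,.058)))
print("board",(wat(s,R,200,245,.028)+wat(s,R,316,245,.028))/2,(wat(s,R,258,191,.028)+wat(s,R,258,299,.028))/2)
E
```

```text
t 1.75 pos [0.5193 0.1118 0.2479] yaw_y 0.976 down [-0.001 -0.    -1.   ] gap 0.599 grip 0.0 F [-0.4  0.3 -0.1] tip 0.017
[0.5435 0.0628 0.058 ] [0.608  0.0177 0.058 ] 0.07870229860287085 [0.5757 0.0403 0.058 ] 2.5318267921194066 width 0.023320286792415216
board [0.5702 0.0433 0.028 ] [0.5738 0.0407 0.028 ]
```

```bash
python3 -m handwheel '[{"claw":0.6,"delta_pos":[19,-25,0],"turn":[0,0,-0.008]},{"claw":0.6,"delta_pos":[19,-25,0],"turn":[0,0,0]},{"claw":0.6,"delta_pos":[19,-24,0],"turn":[0,0,0]},{"claw":0.6,"delta_pos":[0,0,-40],"turn":[0,0,0]},{"claw":0.6,"delta_pos":[0,0,-40],"turn":[0,0,0]},{"claw":0.6,"delta_pos":[0,0,-40],"turn":[0,0,0]},{"claw":0.6,"delta_pos":[0,0,-20],"turn":[0,0,0]},{"claw":0.6,"delta_pos":[0,0,0],"turn":[0,0,0]}]'
python3 - <<'E'
from h import *
state()
cv2.imwrite("pics/w2.png",cv2.cvtColor(bot.grab_frame("wrist"),cv2.COLOR_RGB2BGR))
E
```

```text
clock: 2.55
position: [0.5747, 0.0388, 0.1057]
tcp_rot: [-0.928, -2.997, 0.003]
contact_force: [-0.9, 0.3, 0.5]
finger_gap: 0.602
gripper_force: 0.0
t 2.55 pos [0.5747 0.0388 0.1057] yaw_y 0.9699 down [-0.005 -0.    -1.   ] gap 0.602 grip 0.0 F [-0.9  0.3  0.5] tip 0.017
```

View pics/w2.png

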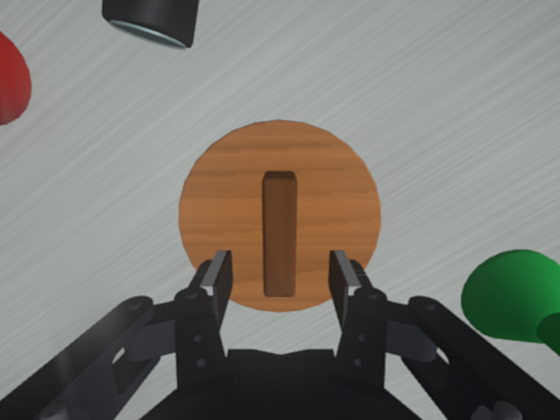

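The bar is centred between the fingers, with its top face at u 264-297 and v 181-297. I'll check the offset along the bar before going down.

```bash
python3 - <<'E'
from h import *
s,R=state()
A=wat(s,R,280,181,.058);B=wat(s,R,280,297,.058);print(np.linalg.norm(A-B),(A+B)/2,R.T@((A+B)/2-s["position"]))
E
```

```text
t 2.6 pos [0.5758 0.0386 0.1077] yaw_y 0.9695 down [-0.002 -0.    -1.   ] gap 0.597 grip 0.0 F [0.2 0.7 0.1] tip 0.017
0.08160920686301024 [0.57749044 0.03780404 0.058     ] [-0.0019421   0.00033888  0.0496717 ]
```

```bash
python3 -m handwheel '[{"claw":0.6,"delta_pos":[2,-1,-20],"turn":[0,0,0]},{"claw":0.6,"delta_pos":[0,0,-20],"turn":[0,0,0]},{"claw":0.6,"delta_pos":[0,0,-14],"turn":[0,0,0]},{"claw":0.6,"delta_pos":[0,0,0],"turn":[0,0,0]},{"claw":0.2,"delta_pos":[0,0,0],"turn":[0,0,0]},{"claw":0.1,"delta_pos":[0,0,0],"turn":[0,0,0]},{"claw":0.1,"delta_pos":[0,0,0],"turn":[0,0,0]},{"claw":0.1,"delta_pos":[0,0,0],"turn":[0,0,0]}]'
python3 -c "from h import *;state()"
```

```text
clock: 3.4
position: [0.5793, 0.0366, 0.0557]
tcp_rot: [0.932, 2.998, 0.001]
contact_force: [-1.9, 0.1, 8.5]
finger_gap: 0.242
gripper_force: 59.9
t 3.4 pos [0.5793 0.0366 0.0557] yaw_y 0.9679 down [ 0.002  0.    -1.   ] gap 0.242 grip 59.9 F [-1.9  0.1  8.5] tip 0.017
```

```bash
python3 -m handwheel '[{"claw":0.1,"delta_pos":[0,0,15],"turn":[0,0,0]},{"claw":0.1,"delta_pos":[0,0,30],"turn":[0,0,0]},{"claw":0.1,"delta_pos":[0,0,35],"turn":[0,0,0]},{"claw":0.1,"delta_pos":[0,0,35],"turn":[0,0,0]},{"claw":0.1,"delta_pos":[0,0,35],"turn":[0,0,0]},{"claw":0.1,"delta_pos":[0,0,25],"turn":[0,0,0]},{"claw":0.1,"delta_pos":[0,0,15],"turn":[0,0,0]},{"claw":0.1,"delta_pos":[0,0,0],"turn":[0,0,0]}]'
python3 -m handwheel '[{"claw":0.1,"delta_pos":[-5,17,0],"turn":[0,0,0]},{"claw":0.1,"delta_pos":[-8,30,0],"turn":[0,0,0]},{"claw":0.1,"delta_pos":[-11,40,0],"turn":[0,0,0]},{"claw":0.1,"delta_pos":[-13,45,0],"turn":[0,0,0]},{"claw":0.1,"delta_pos":[-13,45,0],"turn":[0,0,0]},{"claw":0.1,"delta_pos":[-11,40,0],"turn":[0,0,0]},{"claw":0.1,"delta_pos":[-9,33,0],"turn":[0,0,0]},{"claw":0.1,"delta_pos":[-5,17,0],"turn":[0,0,0]}]'
python3 - <<'E'
from h import *
state()
for n in("wrist","scene"): cv2.imwrite(f"pics/{n}3.png",cv2.cvtColor(bot.grab_frame(n),cv2.COLOR_RGB2BGR))
a=cv2.imread("pics/wrist3.png");b=cv2.imread("pics/scene3.png")[0:240,320:560]
cv2.imwrite("pics/c3.png",np.hstack([cv2.resize(a,(400,300)),cv2.resize(b,(400,400))[:300]]) )
E
```

```text
clock: 4.2
position: [0.5792, 0.0365, 0.2466]
tcp_rot: [0.932, 2.997, 0.003]
contact_force: [0.1, 0.5, -3.3]
finger_gap: 0.242
gripper_force: 59.3
clock: 5.0
position: [0.5016, 0.3066, 0.2426]
tcp_rot: [-0.927, -3.0, 0.002]
contact_force: [-0.2, -0.3, -2.6]
finger_gap: 0.243
gripper_force: 59.2
t 5.0 pos [0.5016 0.3066 0.2426] yaw_y 0.9715 down [-0.002 -0.001 -1.   ] gap 0.243 grip 59.2 F [-0.2 -0.3 -2.6] tip 0.017
```

View pics/c3.png

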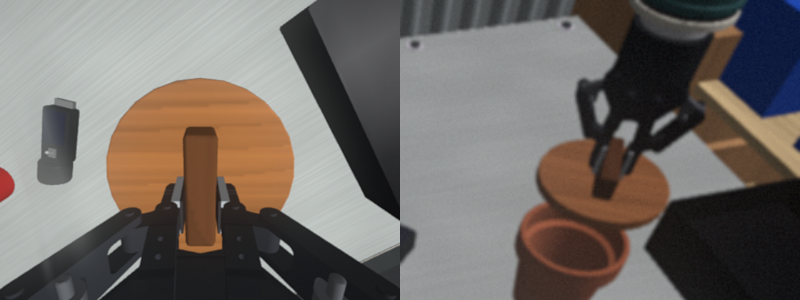

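The cover is held level over the pot; in the wrist view the board edges are at u 150 and 412, with the top edge at v 109. I'll measure the cover's offset in the hand.

```bash
python3 - <<'E'
from h import *
from scipy.optimize import minimize
s,R=state();z=s["position"][2]-.0557+.028
P=wat(s,R,280.7,109,z);c=P-R[:,0]*.076;print("cover centre",c,"in tool",R.T@(c-s["position"]))
L,Q=wat(s,R,150,230,z),wat(s,R,412,230,z);print("chord",np.linalg.norm(L-Q))
# edge fit: pot rim and cover in top & scene now
for n in("top","scene"):
    im=bot.grab_frame(n); x=cv2.GaussianBlur(cv2.cvtColor(im,cv2.COLOR_RGB2LAB).astype(np.float32)[:,:,2],(0,0),1.5)
    g=cv2.magnitude(cv2.Sobel(x,5,1,0),cv2.Sobel(x,5,0,1))
    def cost(p): return -cv2.remap(g,*[a.astype(np.float32).reshape(1,-1) for a in proj(n,circ(*p,z,.076)).T],1).mean()
    q=min((minimize(cost,c[:2]+[a,b],method="Nelder-Mead",options=dict(initial_simplex=c[:2]+np.array([a,b])+[[0,0],[.005,0],[0,.005]])) for a in(-.006,0,.006) for b in(-.006,0,.006)),key=lambda q:q.fun)
    print(n,q.x,q.fun)
state()
E
```

```text
t 5.1 pos [0.5017 0.3062 0.2425] yaw_y 0.9722 down [-0.002 -0.001 -1.   ] gap 0.246 grip 59.2 F [ 0.4 -1.4 -2. ] tip 0.017
cover centre [0.49881453 0.30886775 0.21471892] in tool [0.00386335 0.00064828 0.02781587]
chord 0.14709037952788726
top [0.50004103 0.30811796] -23.542123794555664
scene [0.50226738 0.30440479] -29.18722915649414
t 5.2 pos [0.5032 0.303  0.2431] yaw_y 0.9682 down [-0.001 -0.001 -1.   ] gap 0.239 grip 59.2 F [ 0.5  0.2 -1.8] tip 0.017
```

Settled, the cover is within about 2 mm of the pot axis. I'll lower it to just above the rim, then slowly home.

```bash
python3 -m handwheel '[{"claw":0.1,"delta_pos":[0,0,0],"turn":[0,0,0]},{"claw":0.1,"delta_pos":[0,0,-15],"turn":[0,0,0]},{"claw":0.1,"delta_pos":[0,0,-15],"turn":[0,0,0]},{"claw":0.1,"delta_pos":[0,0,-12],"turn":[0,0,0]},{"claw":0.1,"delta_pos":[0,0,-8],"turn":[0,0,0]},{"claw":0.1,"delta_pos":[0,0,-5],"turn":[0,0,0]},{"claw":0.1,"delta_pos":[0,0,0],"turn":[0,0,0]},{"claw":0.1,"delta_pos":[0,0,0],"turn":[0,0,0]}]'
python3 - <<'E'
from h import *
state()
b=cv2.cvtColor(bot.grab_frame("scene"),cv2.COLOR_RGB2BGR);cv2.imwrite("pics/s4.png",cv2.resize(b[60:210,340:540],None,fx=4,fy=4))
state()
E
```

```text
clock: 6.0
position: [0.5038, 0.3036, 0.1895]
tcp_rot: [0.933, 3.0, 0.0]
contact_force: [-0.1, 0.6, -2.1]
finger_gap: 0.242
gripper_force: 59.2
t 6.0 pos [0.5038 0.3036 0.1895] yaw_y 0.968 down [ 0.  0. -1.] gap 0.242 grip 59.2 F [-0.1  0.6 -2.1] tip 0.017
t 6.05 pos [0.5038 0.3037 0.1897] yaw_y 0.968 down [ 0.001  0.    -1.   ] gap 0.242 grip 59.2 F [ 0.  -0.6 -2.8] tip 0.017
```

View pics/s4.png

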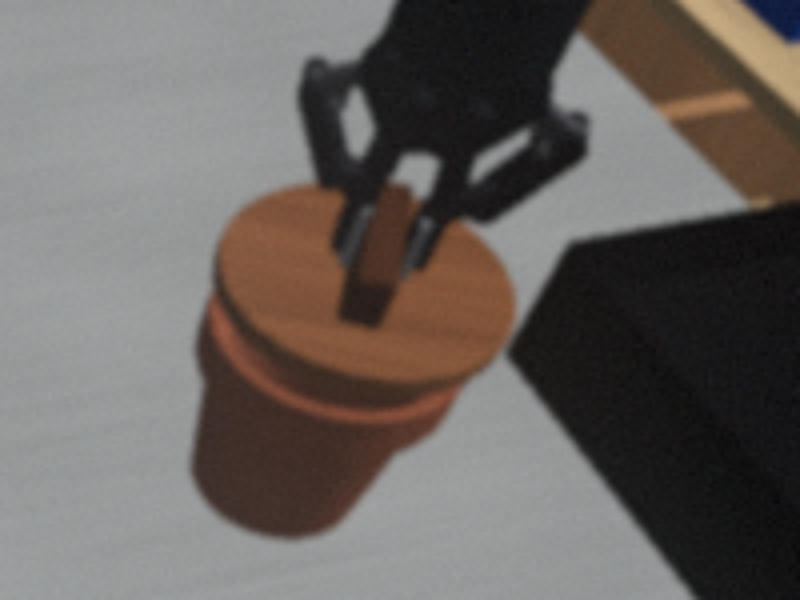

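In the view, the cover hangs about 9 mm over the rim, level and concentric. I'll lower it slowly.

```bash
python3 -m handwheel '[{"claw":0.1,"delta_pos":[0,0,-3],"turn":[0,0,0]},{"claw":0.1,"delta_pos":[0,0,-3],"turn":[0,0,0]},{"claw":0.1,"delta_pos":[0,0,-3],"turn":[0,0,0]},{"claw":0.1,"delta_pos":[0,0,-3],"turn":[0,0,0]},{"claw":0.1,"delta_pos":[0,0,-3],"turn":[0,0,0]},{"claw":0.1,"delta_pos":[0,0,-2],"turn":[0,0,0]},{"claw":0.1,"delta_pos":[0,0,-1],"turn":[0,0,0]},{"claw":0.1,"delta_pos":[0,0,0],"turn":[0,0,0]}]'
```

```text
clock: 6.85
position: [0.5036, 0.3035, 0.1711]
tcp_rot: [-0.933, -3.0, 0.0]
contact_force: [-0.3, 0.3, -2.4]
finger_gap: 0.241
gripper_force: 59.2
```

Now 4.4 mm above home with no contact force, so the disc is inside the rim. I'll lower the rest.

```bash
python3 -m handwheel '[{"claw":0.1,"delta_pos":[0,0,-1],"turn":[0,0,0]},{"claw":0.1,"delta_pos":[0,0,-1],"turn":[0,0,0]},{"claw":0.1,"delta_pos":[0,0,-1],"turn":[0,0,0]},{"claw":0.1,"delta_pos":[0,0,-1],"turn":[0,0,0]},{"claw":0.1,"delta_pos":[0,0,-1],"turn":[0,0,0]},{"claw":0.1,"delta_pos":[0,0,0],"turn":[0,0,0]},{"claw":0.1,"delta_pos":[0,0,0],"turn":[0,0,0]},{"claw":0.1,"delta_pos":[0,0,0],"turn":[0,0,0]}]'
```

```text
clock: 7.65
position: [0.5037, 0.3036, 0.1667]
tcp_rot: [0.933, 3.0, 0.0]
contact_force: [-4.3, -2.5, 6.0]
finger_gap: 0.238
gripper_force: 60.2
```

It touches the rim at exactly the expected height (0.1667). I'll release it and go straight up.

```bash
python3 -m handwheel '[{"claw":0.35,"delta_pos":[0,0,0],"turn":[0,0,0]},{"claw":0.6,"delta_pos":[0,0,0],"turn":[0,0,0]},{"claw":0.6,"delta_pos":[0,0,0],"turn":[0,0,0]},{"claw":0.6,"delta_pos":[0,0,10],"turn":[0,0,0]},{"claw":0.6,"delta_pos":[0,0,25],"turn":[0,0,0]},{"claw":0.6,"delta_pos":[0,0,35],"turn":[0,0,0]},{"claw":0.6,"delta_pos":[0,0,20],"turn":[0,0,0]},{"claw":0.6,"delta_pos":[0,0,0],"turn":[0,0,0]}]'
python3 - <<'E'
from h import *
state()
a,b,w=[cv2.cvtColor(bot.grab_frame(n),cv2.COLOR_RGB2BGR) for n in("scene","top","wrist")]
cv2.imwrite("pics/s5.png",np.hstack([cv2.resize(a[80:210,350:480],(400,400)),cv2.resize(w[:,40:460],(400,400))]))
E
```

```text
clock: 8.45
position: [0.5047, 0.3041, 0.26]
tcp_rot: [0.932, 2.997, 0.006]
contact_force: [0.8, 0.4, -0.1]
finger_gap: 0.597
gripper_force: 0.0
t 8.45 pos [0.5047 0.3041 0.26  ] yaw_y 0.9679 down [ 0.004  0.003 -1.   ] gap 0.597 grip 0.0 F [ 0.8  0.4 -0.1] tip 0.017
```

View pics/s5.png

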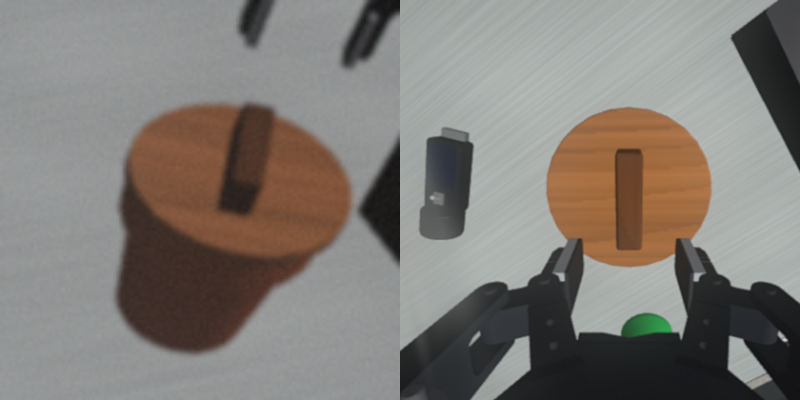

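The picture shows the cover sitting flush and level on the rim, with the fingers clear and the other things in view undisturbed. I'm handing in.

```bash
python3 -c "from workcell import bot;print(bot.hand_in())"
```

```text
the job is handed in; nothing more can be done
None
```

The cover is on the wide pot, handle up, lowered fully home and level before release, and the job was handed in at about 8.6 s; the hand-in returned no verdict.

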